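# Unlock the polishing dish and present its ball to the inspection camera

### The arm

A 6-joint arm with a two-finger parallel gripper is mounted at the origin on a cart in front of the work surface, level with it; the furniture and walls round the work are solid. World frame = base frame: x ahead of the robot, y to its left, z up, the work surface at z = 0. Lengths are in mm, angles in rad, forces in N, time in s.
With the tool pointing down it reaches from about 350 to 975 mm from the base axis. Payload 7.1 kg.
Tool frame: the origin (TCP) lies on the front face of the gripper's body, between the roots of the fingers; the fingertips stand 80 mm ahead of it and the grasp point (between the pads) lies 61 mm ahead of it (env.tips_ahead is the distance from the TCP to the fingertips, in mm); z points along the fingers, y is the line along which they close (so a half turn about z gives the same grasp; the last joint's range is limited). The gripper opens to 88 mm and grips with 3 to 60 N. Pads are 20 mm wide; open, the fingers measure 115 mm over their backs; the gripper's body (75 mm by 178 mm) begins 61 mm behind the grasp point.
Start: joints at [1.172, 0.423, 1.63, -0, 1.089, -0.019], TCP at [231.677, 580.458, 302.675] pointing down, gripper open.
Joint ranges: [-3, 3], [-0.9, 2.11], [0.09, 2.58], [-1.31, 4.45], [0.11, 2.69], [-2.54, 2.54]. Speed limits (rad/s): [2.39, 2.39, 3.01, 3.14, 3.14, 3.14].

### API

Orientations are given as a unit quaternion [x, y, z, w].
In Python, from station import env, set_gripper, viewer, workorder gives the robot as it stands. Calls block until the motion is done:
- env.reach(position, orientation): joint-space move of the TCP to a pose.
- env.move_l(position, rot=None, rate=150, f_stop=None): straight line of the TCP; rot=None keeps the orientation; rate is the mean speed in mm/s. With f_stop (N) it stops when the force on the tool has changed by that much, and returns True; else False.
- env.move_joints(angles): joint-space move.
- set_gripper(opening): finger opening in mm; the grip force is fixed at half the most; returns when the fingers have stopped.
- env.hold(seconds).
- env.ik(position, orientation): joint angles nearest the present ones, or None.
- env.read_state(): the state.
- viewer.camera(name): name is "side" or "top"; returns the picture (420x560x3 uint8, blue, green, red); there is no depth.
- viewer.camera_params(name): a dict with "fx", "fy", "cx", "cy" (pixels), "pose" (4x4, takes a point from camera to world coordinates). Camera axes: x right, y up, looking along -z (the intrinsics and any distortion apply to the point x, -y, -z); pixel columns grow to the right and rows downward; lengths in mm; the calibration is good to about 2 mm. A picture is of the moment at which its call begins. camera_params takes no time and is no camera call.
A pose or a line that the arm cannot do raises env.IKError and nothing moves.
- workorder.sign_off(): hands the job in; it is judged then, once.
The state is a dict: "time_s": time; "qpos": joint angles; "dq": joint speeds; "tau": joint torques, N m; "tool_pos": TCP position; "orientation": TCP orientation; "force": force on the tool from outside, world axes, zero at the start; "wrist_torque": the same for the moment, N m; "width": finger opening in mm; "grip_force": force on a finger pad.
Only numpy, scipy, OpenCV 4.12 (cv2) and the standard library are available. Lean on these libraries where they do the work, as an engineer would, in place of code of your own. Each camera call takes 0.05 s, during which the arm holds its last target. There are 200 camera calls.

### The job

The bearing ball in the dish on the polisher is finished and needs inspecting: grip the dish by its bail, unlock it with a quarter turn anticlockwise (seen from above), lift it off and hold it up to the inspection camera, the ball in line with the lens about 8.5 cm in front of it and an open side of the bail facing the lens, so that neither leg is in the way. Keep the dish level and the loose ball in its middle all the way, do not knock the camera or shift the things lying about, and finish while still holding the dish there, steady.

Things in the scene. Friction and masses are not known exactly. Their poses are not given: they have to be found in the camera images.
- polisher: Ball polisher: a grey box 150 x 140 x 60 mm high with a black front panel (knob, switch, lamp), fixed to the desk. Origin at the centre of its underside, z up, -x is the front. On its top are two marks: red at -x, where the red foot of the dish's bail stands when locked, and green at -y, where it stands when free.
- collar_top (a point): Centre of the top of the polisher's aluminium bayonet collar, 79 mm above the desk on the polisher's axis. Collar 68 mm across, inner floor 62 mm above the desk, entry slots at its +y and -y sides. Stops let the dish turn only about 5 degrees past the locked and the free position. Axes as the polisher's.
- dish: Round dark dish 100 mm across, 0.25 kg, with a rigid wire bail. Origin at the centre of its hub's underside (62 mm above the desk at the start), z up. Floor a shallow cone (5 degrees to 22 mm from the axis, 14 beyond), rim 39 mm above the origin. The bail lies in the x-z plane, legs at x = -51 mm (red foot) and +51 mm; its open sides look along +y and -y.
- dish_hub (a point): Top of the dish's hub, 26 mm above the dish's origin on its axis. Hub 28 mm across, with 2 to 3 mm of play in the collar; its two lugs (at +x and -x) lie under the collar's lip, the dish's x along the polisher's x within 0.08 rad. Turned 90 degrees (give or take 10) anticlockwise from the polisher's x, it lifts straight up; 20 mm clears the collar.
- dish_grip (a point): Centre of the black moulded grip in the middle of the bail, on the dish's axis 108 mm above the dish's origin. The grip is a bar 54 mm long along the dish's x, 16 mm wide along y, 22 mm high: pinch it from above across y. Axes as the dish's.
- dish_middle (a point): Point on the dish's axis, 43 mm above the dish's origin: where the ball's centre is while the ball lies in the middle.
- ball_center (a point): Centre of the loose steel bearing ball, 25 mm diameter, 64 g, that rolls freely in the dish.
- camera: Inspection camera fixed on the desk: a black barrel about 95 mm long and 42 mm across at its lens end, on a post with a round base 100 mm across; highest point about 215 mm. Origin at the centre of the base's underside, z up; the lens looks towards -x and 15 degrees downwards.
- camera_lens (a point): Centre of the camera's lens front, 88 mm in front (-x) of the camera's origin and 162 mm above the desk.
- camera_focus (a point): Where the ball's centre should be held: on the lens axis 85 mm in front of the lens, i.e. 170 mm in front (-x) of the camera's origin and 140 mm above the desk. Axes as the camera's.
- parts_tin_1: White open tin of nuts, 68 mm across, 30 mm high, loose; leave it alone. Origin at the centre of its underside.
- polish_tube: White tube of polish, 45 x 146 x 30 mm, lying loose; leave it alone. Origin at the centre of its underside, long way along its y.
- tape_1: Roll of masking tape, 100 mm across, 25 mm high, loose; leave it alone. Origin at the centre of its underside.
- marker_3: Blue marker pen, 18 x 130 x 20 mm, lying loose; leave it alone. Origin at the centre of its underside, long way along its y.
- screwdriver_2: Yellow screwdriver, 24 x 168 x 24 mm, lying loose; leave it alone. Origin at the centre of its underside, long way along its y.
- parts_tin_2: Red open tin, 56 mm across, 40 mm high, loose; leave it alone. Origin at the centre of its underside.
Not all that is in view belongs to the job. What is shaped like the dish but purple is not meant.

How it is judged:
By the outcome, as a careful person would: the job done as asked, in the order asked, and still so for the second after the job is handed in, while the arm keeps its last pose, push and grip.
It also fails if it takes over 64 s, if anything falls off the work surface, if the arm or the gripper's body presses on something with over 40 N, if the wrist force passes 120 N, or if a joint passes its speed limit or range.

## Working session

There is one attempt and no reset: what is moved stays moved. The work goes in short steps, each a Python script; the robot and the scene stay as the last script left them, time stands still between calls to the robot, and variables do not carry over. Pictures are saved under pics/ and viewed, at most 10 in all, crops included, and the job is handed in when it is done.

```bash
ls; mkdir -p pics
python3 - <<'E'
from station import env, set_gripper, viewer, workorder
import cv2
for n in("top","side"):
    cv2.imwrite(f"pics/{n}0.png",viewer.camera(n)); p=viewer.camera_params(n); print(n,p)
print(env.read_state())
E
```

```text
pics
top {'fx': 395.7292608798072, 'fy': 395.7292608798072, 'cx': 279.14309230138707, 'cy': 212.05793705140863, 'pose': array([[ 1.77696309e-02,  9.93558502e-01, -1.11918466e-01,
         4.29103712e+02],
       [-9.99837309e-01,  1.80046656e-02,  1.08962047e-03,
         1.79714024e+02],
       [ 3.09765624e-03,  1.11880895e-01,  9.93716796e-01,
         1.26441492e+03],
       [ 0.00000000e+00,  0.00000000e+00,  0.00000000e+00,
         1.00000000e+00]])}
side {'fx': 485.01014241453686, 'fy': 485.01014241453686, 'cx': 278.45166208825833, 'cy': 208.64383602707258, 'pose': array([[ 7.63215750e-01,  5.63237421e-01, -3.16647006e-01,
         1.55772988e+02],
       [-6.46119856e-01,  6.61050864e-01, -3.81498214e-01,
        -2.61787618e+02],
       [-5.55429286e-03,  4.95757364e-01,  8.68443312e-01,
         1.17260687e+03],
       [ 0.00000000e+00,  0.00000000e+00,  0.00000000e+00,
         1.00000000e+00]])}
{'time_s': 0.1, 'qpos': array([ 1.17203318e+00,  4.23761240e-01,  1.63065210e+00, -2.72732442e-05,
        1.08857500e+00, -1.89964847e-02]), 'dq': array([-6.13314001e-04, -1.08033145e-03, -2.32393364e-03, -3.76278796e-05,
        3.04020622e-04, -3.48657502e-04]), 'tau': array([ 5.42126763e-04, -5.45609558e+01, -2.74324447e+01,  6.45414088e-02,
        1.86942599e-02, -4.77972435e-05]), 'tool_pos': array([231.50975873, 580.09962876, 301.9661968 ]), 'orientation': array([ 1.88738060e-01,  9.82027218e-01, -6.85179292e-04, -1.32893059e-04]), 'force': array([0.97394819, 0.12010952, 0.21525169]), 'wrist_torque': array([-0.02135523,  0.02110605, -0.04099932]), 'grip_force': 0.0, 'width': 88.05211334017167}
```

View pics/top0.png

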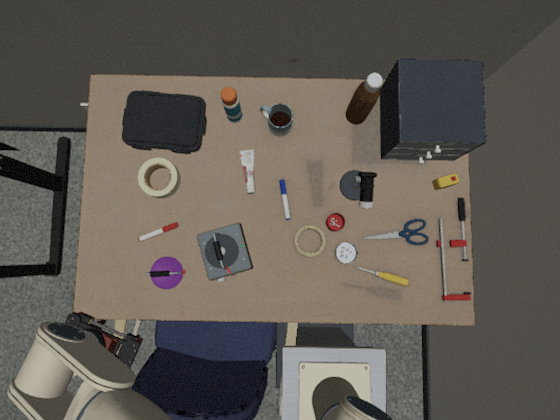

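View pics/side0.png

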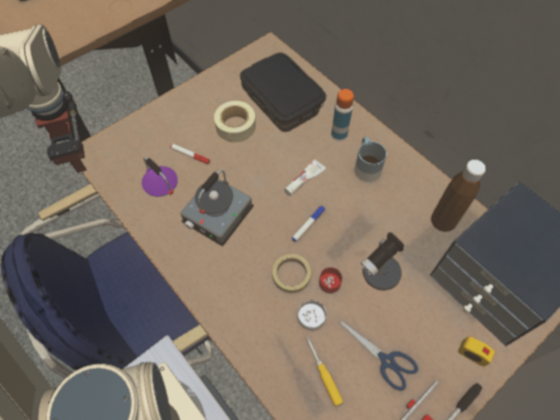

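Both pictures show the polisher and dish at about top (224,252) and side (214,202). The inspection camera is at top (355,187) and side (383,262), with its lens towards the image bottom. I'll enlarge both.

Run:
```python
import cv2,numpy as np
t=cv2.imread("pics/top0.png");s=cv2.imread("pics/side0.png")
def c(i,x,y,w=80,h=60,k=5):
    o=cv2.resize(i[y:y+h,x:x+w],None,fx=k,fy=k,interpolation=cv2.INTER_CUBIC)
    for a in range(0,w,10): cv2.putText(o,str(x+a),(a*k,8),0,.3,(0,255,255)); cv2.line(o,(a*k,10),(a*k,14),(0,255,255))
    for a in range(10,h,10): cv2.putText(o,str(y+a),(0,a*k+3),0,.3,(0,255,255)); cv2.line(o,(22,a*k),(26,a*k),(0,255,255))
    return np.clip(o*1.5,0,255).astype('u1')
m=np.vstack([np.hstack([c(t,185,222),c(s,175,165,80,60)]),np.hstack([c(t,325,160),c(s,350,230)])])
cv2.imwrite("pics/m1.png",m)
```

```text
(no output)
```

View pics/m1.png

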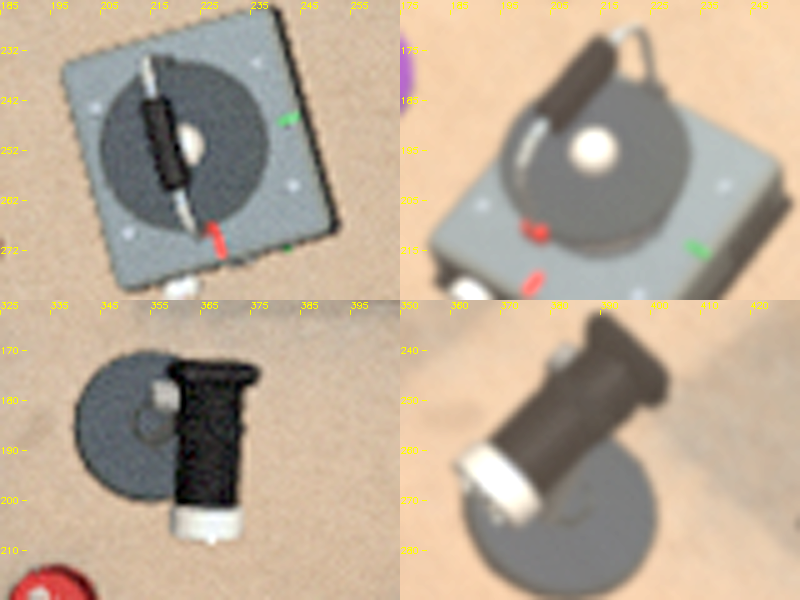

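The crops give usable keypoints. In the top view these are the polisher corners, the grip at about (218,250), the ball at (222.6,251.2), the camera base at (355,185) and the lens rim at about (366,208). The side view shows the matching points, so I'll fit poses jointly across both views.

```bash
cat > h.py <<'E'
from station import env, set_gripper, viewer, workorder
import cv2,numpy as np
from scipy.optimize import least_squares
from scipy.spatial.transform import Rotation as R
P={n:viewer.camera_params(n) for n in("top","side")}
def proj(n,X):
    p=P[n];T=np.linalg.inv(p["pose"]);c=np.atleast_2d(X)@T[:3,:3].T+T[:3,3]
    return np.c_[p["cx"]-p["fx"]*c[:,0]/c[:,2],p["cy"]+p["fy"]*c[:,1]/c[:,2]]
def loc(q,X): # q=x,y,yaw
    return R.from_euler('z',q[2]).apply(np.atleast_2d(X))+[q[0],q[1],0]
def fit(obs,q0): # obs: (cam,localpoint,u,v)
    f=lambda q:np.concatenate([(proj(n,loc(q,X))[0]-[u,v]) for n,X,u,v in obs])
    s=least_squares(f,q0,loss='soft_l1'); return s.x,f(s.x).reshape(-1,2).round(1)
E
python3 - <<'E'
from h import *
t,s="top","side"
pol,r=fit([(t,(75,70,60),197.4,235.2),(t,(75,-70,60),239.5,224),(t,(-75,-70,60),250.8,268.8),(t,(-75,70,60),209.4,280),
 (s,(75,-70,60),251.6,198),(s,(-75,70,60),181.4,214)],[300,350,.2]);print("pol",pol,r.tolist())
cam,r=fit([(t,(0,0,10),355,185),(s,(0,0,10),382,274),(t,(-93.4,0,182.3),366.4,208),(t,(-5,0,185),367.4,178),(s,(-75,0,166),372.4,264.4),(s,(4,0,187),395.6,241.)],[480,0,0]);print("cam",cam,r.tolist())
for nm,z,a,b in [("ball",105,(222.6,251.2),(213.6,195)),("rim",101,(221.6,251.2),(214.2,198.2)),("grip",175,(218,250.4),(211,181.6)),("g1",175,(214,241.5),(218.5,173.2)),("g2",175,(221,259.5),(205,189.5))]:
    f=lambda X:np.concatenate([proj(t,X)[0]-a,proj(s,X)[0]-b])
    q=least_squares(f,[300,300,z]);print(nm,q.x.round(1),q.fun.round(1))
gm=loc(pol,[(0,0,62),(0,-60,60),(-60,0,60),(0,0,170)]);print(gm.round(1).tolist(),proj(t,gm).round(1).tolist(),proj(s,gm).round(1).tolist())
im={n:cv2.resize(cv2.imread(f"pics/{n}0.png"),None,fx=4,fy=4,interpolation=cv2.INTER_CUBIC) for n in(t,s)}
def poly(q,X,c):
    for n in im: cv2.polylines(im[n],[((proj(n,loc(q,X))+.5)*4).astype(int)],False,c,1,cv2.LINE_AA)
A=np.linspace(0,2*np.pi,40);ci=lambda r,z:np.c_[r*np.cos(A),r*np.sin(A),z+0*A]
poly(pol,[(75,70,60),(75,-70,60),(-75,-70,60),(-75,70,60),(75,70,60)],(0,255,255))
poly(pol,ci(50,101),(0,255,0));poly(pol,[(-27,0,181),(27,0,181)],(255,255,0))
poly(cam,ci(50,10),(0,255,255))
d=np.array([-np.cos(np.radians(15)),0,-np.sin(np.radians(15))]);u=np.array([d[2],0,-d[0]]);L=np.array([-88,0,162])
poly(cam,[L+21*(np.cos(a)*u+np.sin(a)*np.array([0,1,0])) for a in A],(0,255,0));poly(cam,[L-95*d,L,L+85*d],(0,0,255))
C=lambda n,x,y:im[n][y*4:y*4+300,x*4:x*4+400]
cv2.imwrite("pics/m2.png",np.vstack([np.hstack([C(t,175,216),C(s,165,165)]),np.hstack([C(t,320,160),C(s,330,230)])]))
print("focus",loc(cam,[-170,0,140]))
E
```

```text
pol [4.40627955e+02 3.41294475e+02 2.98431673e-01] [[-1.5, -0.8], [0.8, -2.3], [2.8, 0.6], [-0.8, 2.5], [1.9, -0.5], [-4.0, 0.3]]
cam [659.82406727 -65.32001989 169.61766406] [[0.4, 0.8], [-0.6, -2.0], [0.3, 0.1], [0.2, -1.7], [-2.5, 0.6], [1.2, -0.1]]
ball [441.3 339.9 116.2] [-0.1  0.2  0.2 -0. ]
rim [442.6 345.7  91.5] [ 0.1 -0.2 -0.2  0. ]
grip [443.7 344.3 171.2] [ 0.1 -0.2 -0.2  0. ]
g1 [470.8 354.8 169.6] [ 0.8 -1.2 -1.3  0.2]
g2 [419.  335.2 171.4] [ 0.1 -0.2 -0.2  0. ]
[[440.6, 341.3, 62.0], [458.3, 283.9, 60.0], [383.3, 323.7, 60.0], [440.6, 341.3, 170.0]] [[224.5, 251.8], [243.7, 246.3], [229.8, 271.1], [219.3, 251.3]] [[215.8, 205.4], [234.3, 216.5], [202.2, 222.7], [210.6, 183.4]]
focus [[489.89232724 -60.50299512 140.        ]]
```

View pics/m2.png

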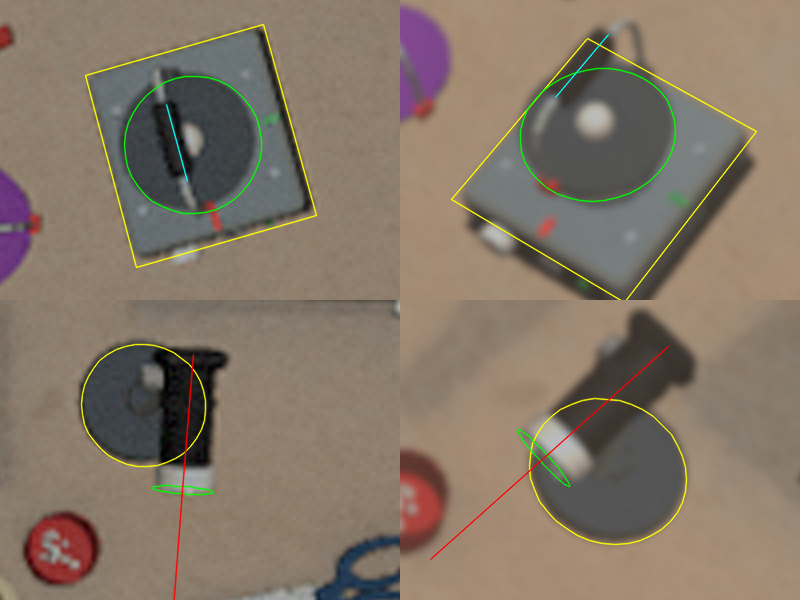

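The rim and grip overlays match to about 1 px. The camera yaw looks about 0.03 off, so I'll refine it and the grip by segmentation and check IK for both wrist options.

```bash
cat >> h.py <<'E'
def down(a): # tool z down, tool y at angle a
    y=np.array([np.cos(a),np.sin(a),0]);z=np.array([0,0,-1.]);return R.from_matrix(np.c_[np.cross(y,z),y,z]).as_quat()
def blob(img,roi,mask):
    x0,y0,x1,y1=roi;m=mask(img[y0:y1,x0:x1].astype(int)).astype('u1')
    n,l,st,c=cv2.connectedComponentsWithStats(m);k=1+np.argmax(st[1:,4]);p=np.argwhere(l==k)[:,::-1]+[x0,y0]
    mu=p.mean(0);w,v=np.linalg.eigh(np.cov((p-mu).T));return mu,v[:,1],st[k,4],np.sqrt(12*w)
def ray(n,u,z):
    p=P[n];d=p["pose"][:3,:3]@[(u[0]-p["cx"])/p["fx"],-(u[1]-p["cy"])/p["fy"],-1];o=p["pose"][:3,3];return o+d*(z-o[2])/d[2]
def line(n,mu,v,z):
    a,b=ray(n,mu-5*v,z),ray(n,mu+5*v,z);return (a+b)/2,np.arctan2(*(b-a)[1::-1])%np.pi
E
python3 - <<'E'
from h import *
t=cv2.imread("pics/top0.png");s=cv2.imread("pics/side0.png")
for nm,n,i,roi,z,th in[("grip","top",t,(205,230,232,268),178,38),("grip","side",s,(196,168,228,192),178,55),("barrel","top",t,(354,180,380,202),185,38)]:
    mu,v,a,sz=blob(i,roi,lambda m:m.max(2)<th);c,y=line(n,mu,v,z);print(nm,n,mu.round(1),a,sz.round(1),c.round(1),round(y,3))
mu,v,a,sz=blob(t,(355,196,378,212),lambda m:(m.min(2)>120));print("ring",mu,a,sz,ray("top",mu,175))
mu,v,a,sz=blob(t,(328,165,360,195),lambda m:(m.max(2)<110)&(m.max(2)>40));print("base",mu,a,sz)
for n,i,roi in(("top",t,(215,243,230,260)),("side",s,(205,186,222,205))):
    mu,v,a,sz=blob(i,roi,lambda m:m.min(2)>115);print("ball",n,mu,a,sz,ray(n,mu,105))
for p in[(443,344,231),(443,344,280),(490,-64,266)]:
  for b in(.28,1.85,.28+np.pi,.28-np.pi/2,.0,np.pi):
    q=env.ik(p,down(b));print(p,round(b,2),None if q is None else np.round(q,2))
E
```

```text
grip top [217.4 250.3] 64 [ 6.8 19.3] [443.2 345.2 178. ] 0.285Traceback (most recent call last):
  File "<stdin>", line 4, in <module>
  File "h.py", line 18, in blob
    n,l,st,c=cv2.connectedComponentsWithStats(m);k=1+np.argmax(st[1:,4]);p=np.argwhere(l==k)[:,::-1]+[x0,y0]
                                                     ~~~~~~~~~^^^^^^^^^^
    return _wrapfunc(a, 'argmax', axis=axis, out=out, **kwds)
    return bound(*args, **kwds)
ValueError: attempt to get argmax of an empty sequence
```

Run:
```python
from h import *
t=cv2.imread("pics/top0.png");s=cv2.imread("pics/side0.png")
for nm,n,i,roi,z,th in[("grip","side",s,(196,168,222,192),178,75),("barrel","top",t,(354,180,380,202),185,38)]:
    mu,v,a,sz=blob(i,roi,lambda m:m.max(2)<th);c,y=line(n,mu,v,z);print(nm,n,mu.round(1),a,sz.round(1),c.round(1),round(y,3))
try:
  mu,v,a,sz=blob(t,(355,196,378,212),lambda m:(m.min(2)>110));print("ring",mu,a,sz,ray("top",mu,175))
  for n,i,roi in(("top",t,(215,243,230,260)),("side",s,(205,186,222,205))):
    mu,v,a,sz=blob(i,roi,lambda m:m.min(2)>105);print("ball",n,mu,a,sz,ray(n,mu,105))
except Exception as e: print(e)
for p in[(443,345,231),(490,-64,266)]:
  for b in(.285,1.855,.285+np.pi,.285-np.pi/2,.0,np.pi):
    q=env.ik(p,down(b));print(p,round(b,2),None if q is None else np.round(q,2))
```

```text
grip side [210.1 182.3] 139 [ 7.3 19.1] [439.3 339.7 178. ] 0.321
barrel top [365.9 189.9] 254 [12.3 20.9] [616.5 -60.2 185. ] 3.055
ring [366.6746988  204.53012048] 83 [ 6.34240033 13.2408106 ] [577.2489637  -64.24831851 175.        ]
ball top [222.625      250.16666667] 24 [3.38153901 7.1884553 ] [444.91077808 341.20457904 105.        ]
ball side [213.37142857 194.24285714] 70 [8.0081325  8.46954355] [444.84779782 348.78500034 105.        ]
(443, 345, 231) 0.28 [ 0.64  0.43  1.82 -0.    0.89  0.36]
(443, 345, 231) 1.85 [ 0.64  0.43  1.82 -0.    0.89 -1.21]
(443, 345, 231) 3.43 None
(443, 345, 231) -1.29 [ 0.64  0.43  1.82 -0.    0.89  1.93]
(443, 345, 231) 0.0 [ 0.64  0.43  1.82 -0.    0.89  0.64]
(443, 345, 231) 3.14 [ 0.64  0.43  1.82 -0.    0.89 -2.5 ]
(490, -64, 266) 0.28 [-0.15  0.28  1.94 -0.    0.91 -0.44]
(490, -64, 266) 1.85 [-0.15  0.28  1.94 -0.    0.91 -2.01]
(490, -64, 266) 3.43 None
(490, -64, 266) -1.29 [-0.15  0.28  1.94 -0.    0.91  1.13]
(490, -64, 266) 0.0 [-0.15  0.28  1.94 -0.    0.91 -0.15]
(490, -64, 266) 3.14 None
```

Run:
```python
from h import *
q=down(.29-np.pi/2)
env.reach([443,344,300],q); env.hold(.3)
print(env.move_l([443,344,231],rate=80,f_stop=8)); env.hold(.3)
s=env.read_state();print(s["time_s"],s["tool_pos"],s["force"],s["wrist_torque"])
cv2.imwrite("pics/s1.png",cv2.resize(viewer.camera("side")[140:260,140:300],None,fx=4,fy=4))
set_gripper(0); env.hold(.3)
s=env.read_state();print(s["time_s"],s["tool_pos"],s["force"],s["wrist_torque"],s["width"],s["grip_force"])
cv2.imwrite("pics/s2.png",cv2.resize(viewer.camera("side")[140:260,140:300],None,fx=4,fy=4))
```

```text
False
3.4083 [443.10007459 344.08431587 231.35449031] [0.88802582 0.74981156 0.57414204] [-0.04216202  0.11214339  0.01958316]
4.8583 [442.9974147  344.06783496 231.01087882] [-0.88729466  0.9337341  -0.56934012] [0.23051467 0.21380457 0.01239625] 15.939195936040534 29.988155364990234
```

View pics/s2.png

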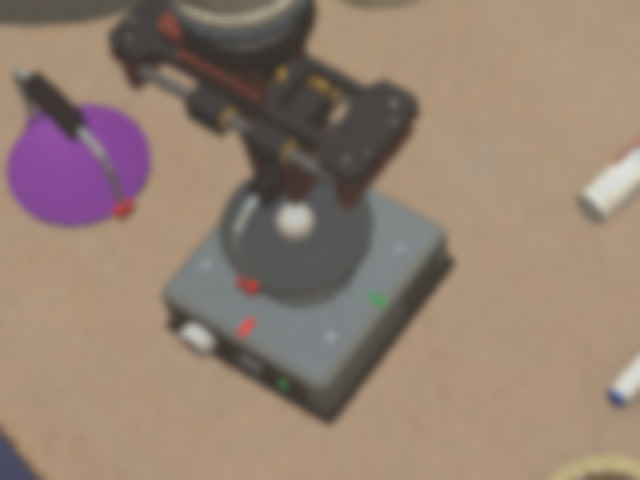

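The bail grip is pinched at 15.9 mm with negligible side load, and the ball sits mid-dish at crop (295,218). Now the turn, watching forces.

Run:
```python
from h import *
for d in (6,30,60,90):
    st=env.move_l([443,344,231],rot=down(.29-np.pi/2+np.radians(d)),f_stop=15)
    s=env.read_state();print(d,st,round(s["time_s"],2),s["tool_pos"].round(1),s["force"].round(1),s["wrist_torque"].round(2),s["width"].round(1),np.abs(s["dq"]).max().round(2))
    if st: break
env.hold(.3)
cv2.imwrite("pics/s3.png",cv2.resize(viewer.camera("side")[140:260,140:300],None,fx=4,fy=4))
```

```text
Traceback (most recent call last):
AttributeError: 'float' object has no attribute 'round'
```

Run:
```python
from h import *
for d in (30,60,90):
    st=env.move_l([443,344,231],rot=down(.29-np.pi/2+np.radians(d)),f_stop=15)
    s=env.read_state();print(d,st,round(s["time_s"],2),s["tool_pos"].round(1),s["force"].round(1),s["wrist_torque"].round(2),s["width"],s["qpos"].round(2))
    if st: break
env.hold(.3)
s=env.read_state();print(s["time_s"],s["force"],s["wrist_torque"])
cv2.imwrite("pics/s3.png",cv2.resize(viewer.camera("side")[140:260,140:300],None,fx=4,fy=4))
```

```text
30 False 5.73 [443.  343.9 231. ] [ 2.4 -1.  -0.7] [-0.25  0.11 -0.01] 16.171650349067676 [ 0.64  0.42  1.83 -0.    0.89  1.4 ]
60 False 6.41 [443. 344. 231.] [-0.2  0.2 -0.2] [-0.24 -0.02 -0.04] 15.979974842834828 [ 0.64  0.42  1.82 -0.    0.89  0.88]
90 False 7.08 [442.9 343.9 231. ] [-1.  -1.1  1.6] [-0.29  0.15  0.02] 15.953711136022498 [0.64 0.42 1.83 0.   0.89 0.35]
7.3833 [-1.54014164 -1.68926201  1.48418646] [-0.41316163  0.32314675 -0.02377755]
```

View pics/s3.png

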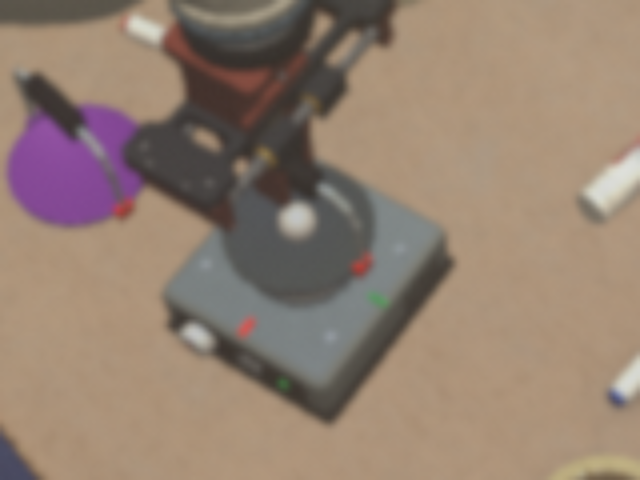

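The red foot now stands by the green mark, crop (361,264) against (379,299), and the ball is still mid-dish at (296,220). Lift.

Run:
```python
from h import *
for z,r in((243,20),(258,25),(290,30)):
    st=env.move_l([443,344,z],rate=r,f_stop=10)
    s=env.read_state();print(z,st,round(s["time_s"],2),s["tool_pos"].round(1),s["force"].round(1),s["wrist_torque"].round(2),s["width"])
    if st: break
env.hold(.3)
print(env.read_state()["force"])
cv2.imwrite("pics/s4.png",np.hstack([cv2.resize(viewer.camera(n)[y:y+100,x:x+100],None,fx=4,fy=4) for n,x,y in(("side",170,140),("top",175,200))]))
```

```text
243 False 8.18 [443. 344. 243.] [ 0.5  0.2 -2.7] [-0.01  0.05 -0.02] 15.90128780994848
258 False 8.93 [442.9 344.  258. ] [-0.1  0.5 -2.6] [-0.06  0.03 -0.  ] 15.93590559978416
290 False 10.15 [442.9 343.9 289.8] [-0.6  0.1 -3.6] [-0.06 -0.03  0.02] 15.819346164918153
[ 0.02175192 -0.83914408 -3.05693196]
```

View pics/s4.png

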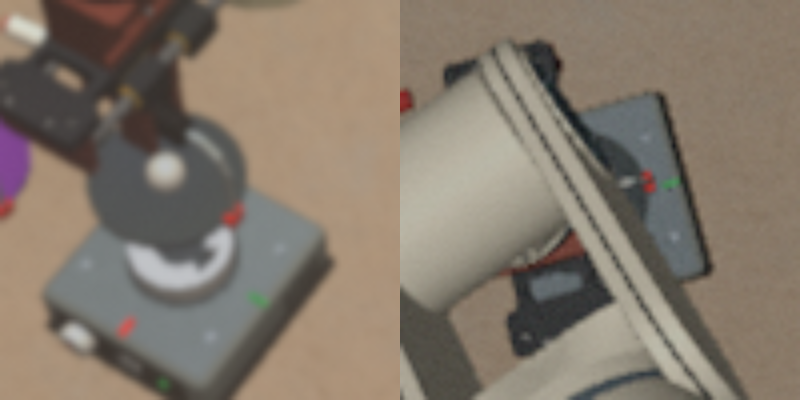

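The dish is clear of the collar, level, with the ball centred at side crop (165,170). I'll refine the camera pose from the first pictures, then carry.

Run:
```python
from h import *
t=cv2.imread("pics/top0.png");s=cv2.imread("pics/side0.png")
mb,vb,a,sz=blob(s,(365,228,410,270),lambda m:m.max(2)<70);print("side barrel",mb,vb,a,sz)
mr,vr,ar,sr=blob(s,(358,252,382,278),lambda m:m.min(2)>120);print("side ring",mr,ar,sr)
d=np.array([-np.cos(np.radians(15)),0,-np.sin(np.radians(15))]);L=np.array([-88,0,162])
nb=np.array([-vb[1],vb[0]])
def f(q):
    A=lambda n,b:proj(n,loc(q,L-b*d))[0]
    r=[A("top",8)[0]-366.7,A("top",45)[0]-366.2,A("top",88)[0]-367.2,(A("side",30)-mb)@nb,(A("side",70)-mb)@nb]
    r+=list((proj("top",loc(q,[0,0,8]))[0]-[354.7,184.7])*.7)+list((proj("side",loc(q,[0,0,8]))[0]-[381.7,273.7])*.7)
    u=np.array([d[2],0,-d[0]]);r+=[(proj("top",loc(q,L+21*u))[0]-[0,207.7])[1]]
    return np.array(r)
s_=least_squares(f,[660,-65,0]);print(s_.x,s_.fun.round(1),"focus",loc(s_.x,[-170,0,140]).round(1),"lens",proj("side",loc(s_.x,L)),proj("top",loc(s_.x,L)))
```

```text
side barrel [386.22708333 250.52291667] [-0.70806244  0.70614983] 480 [16.21638965 33.46205593]
side ring [369.         265.43902439] 123 [ 7.35414243 16.40605048]
[ 6.60731356e+02 -6.46351661e+01  1.33772577e-02] [-0.4  0.6  0.2  0.  -0.2  0.3  0.6 -0.2 -1.2  0.1] focus [[490.7 -66.9 140. ]] lens [[366.65864234 269.74369058]] [[366.21099982 206.73667009]]
```

Run:
```python
from h import *
st=env.move_l([490.7,-66.9,266],rot=down(.013),rate=65,f_stop=12); env.hold(.5)
s=env.read_state();print(st,s["time_s"],s["tool_pos"],s["orientation"],s["force"],s["width"])
i=viewer.camera("side");j=viewer.camera("top")
cv2.imwrite("pics/f_side.png",i);cv2.imwrite("pics/f_top.png",j)
X=[[490.7,-66.9,140]];print(proj("side",X),proj("top",X))
cv2.imwrite("pics/s5.png",np.hstack([cv2.resize(k[y:y+100,x:x+100],None,fx=4,fy=4,interpolation=cv2.INTER_CUBIC) for k,x,y in((i,310,215),(j,315,160))]))
```

```text
False 17.575 [490.68891273 -66.90596614 265.97337762] [ 7.02502296e-01  7.11681476e-01 -1.44095122e-05 -3.13051932e-05] [-0.14051776  0.32625022 -2.98538029] 15.788702130547216
[[339.43399224 296.19735314]] [[365.0748256  236.35436587]]
```

View pics/s5.png

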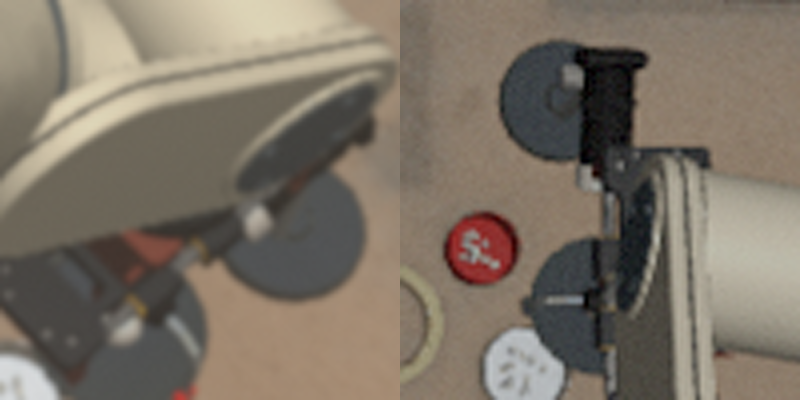

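In the top view the dish centre is at about (365.1,235.9), expected (365.1,236.4). In the side view the ball is partly hidden behind a finger, with its left and bottom edges near crop (107,347). I'll check the ball's centring numerically against an enlarged crop with predicted circles.

Run:
```python
from h import *
A=np.linspace(0,2*np.pi,60)
def ov(img,x,y,C,rim):
    k=8;o=cv2.resize(img[y:y+50,x:x+50],None,fx=k,fy=k,interpolation=cv2.INTER_CUBIC);o=np.clip(o*1.4,0,255).astype('u1')
    p=P["side"]["pose"][:3,:3];b=C+12.5*(np.outer(np.cos(A),p[:,0])+np.outer(np.sin(A),p[:,1]))
    r=C+np.c_[rim*np.cos(A),rim*np.sin(A),-4+0*A]
    for pts,c in((b,(0,255,0)),(r,(0,255,255))): cv2.polylines(o,[((proj("side",pts)-[x,y])*k+k/2).astype(int)],True,c,1,cv2.LINE_AA)
    return o
a=ov(cv2.imread("pics/side0.png"),190,172,np.array([443,344,105.]),50)
b=ov(cv2.imread("pics/f_side.png"),318,270,np.array([490.7,-66.9,140.]),50)
cv2.imwrite("pics/s6.png",np.hstack([a,b]))
```

```text
(no output)
```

View pics/s6.png

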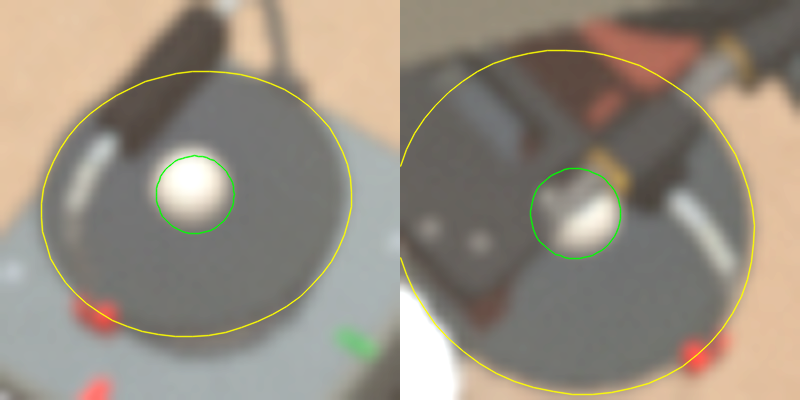

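The predicted ball circle (centre at crop (575,212)) and the rim both match the picture within about 1 px. The ball is in the dish's middle at the focus point, with the bail's open side facing the lens, so I'm handing in.

Run:
```python
from station import env, workorder
env.hold(.3); print(env.read_state()["width"]); print(workorder.sign_off())
```

```text
15.717859248142458
the job is handed in; nothing more can be done
None
```

The dish is unlocked, lifted off and held steady at the inspection camera with the ball centred at the focus point to within a few mm by the pictures; the job is handed in, and no verdict came back.

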